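# Set the press time without turning the pressure ring

## Task

Set the pressing time for the next chair seat: on the press controller with the orange inner knob, turn the orange knob until its white nose points at the green tab on that same box. Do not let the black pressure ring around it turn along, leave the blue knob of the other controller as it is, and let go when done.

Things in the scene. Friction and masses are not known exactly. Their poses are not given: they have to be found in the camera images.
- orange_grip (a point): orange inner knob: upright bar 44 x 16 x 38 mm high, white nose 7 mm longer at one end; this point is on its vertical turning axis, 108 mm above the bench, at gripping height: bar top 14 mm above it, black ring's top 32 mm below. x points along the bar to the nose, y across it (pinch here, 16 mm), z up. Turns with friction (0.04 N m), no spring; needs 30 to 75 degrees anticlockwise from above
- orange_green (a point): green tab on the orange knob's controller, a grey box 150 x 150 x 60 mm high bolted to the bench (left or right of its blue twin): raised mark 30 degrees wide round the dial. This point is its middle, 53.5 mm from the knob's axis, 66 mm above the bench; x points straight away from the axis, z up. It does not move
- orange_ring_mark (a point): yellow mark on top of the black outer (pressure) ring around the orange knob: ring 76 mm across, 15 mm thick, top 76 mm above the bench, turning easily (0.03 N m) about the same axis as the knob. This point is on the ring's top, 34 mm from the axis; x points outwards. It must stay where it is
- blue_nose (a point): tip of the white nose of the blue inner knob on the other, otherwise equal controller (with its own black ring and green tab): 29 mm from that knob's axis, 108 mm above the bench; x points outwards along the nose. It must stay where it is
Mind the look-alikes: they are no part of the job. Leave any pink look-alike of the part that bears orange_grip alone.

How it is judged:
At the end, for the whole second after the job is handed in: The white nose of the orange knob points at the green tab of its box (within 15 degrees of the tab's middle, that is within the tab's width); the black ring around it and the blue knob are each within 12 degrees of where they started (x of orange_green in the frame of orange_grip above 0.03 m and y of orange_green in the frame of orange_grip between -0.0138 and 0.0138 m and distance of orange_ring_mark from where it was at the start of the episode below 0.0071 m and distance of blue_nose from where it was at the start of the episode below 0.0061 m); the robot touches nothing.
It fails at once if the black ring around the orange knob is turned by more than 12 degrees (distance of orange_ring_mark from where it was at the start of the episode above 0.0071 m).
It fails at once if the blue knob is turned by more than 12 degrees (distance of blue_nose from where it was at the start of the episode above 0.0061 m).
It also fails if it takes over 32 s, if anything falls off the work surface, if the arm or the gripper's body presses on something with over 40 N, if the wrist force passes 120 N, or if a joint passes its speed limit or range.

## Robot

A 6-joint arm with a two-finger parallel gripper is mounted at the origin on the work surface. World frame = base frame: x ahead of the robot, y to its left, z up, the work surface at z = 0. Lengths are in m, angles in rad, forces in N, time in s.
With the tool pointing down it reaches from about 0.375 to 0.9 m from the base axis. Payload 3.1 kg.
Tool frame: the origin (TCP) lies on the centre line of the jaws, within the pads' length; the fingertips stand 11 mm ahead of it and the grasp point (between the pads) lies 8 mm behind it; x points along the fingers, y is the direction in which the jaws open and shut, and the axes are right-handed (so a half turn about x gives the same grasp; the last joint's range is limited). The gripper opens to 87 mm and grips with 3 to 60 N. Pads are 19 mm wide; open, the fingers measure 117 mm over their backs; the gripper's body (75 mm by 190 mm) begins 51 mm behind the grasp point.
Start: joints at [1.069, 0.527, 1.433, -0, 1.181, -0.178], TCP at [0.199, 0.593, 0.234] pointing down, gripper open.
Joint ranges: [-3.08, 3.08], [-0.75, 2.2], [0.22, 2.44], [-1.43, 4.57], [0, 2.65], [-2.85, 2.85]. Speed limits (rad/s): [2.79, 2.79, 3.14, 3.14, 3.14, 3.14].

## Interface

Orientations are given as a unit quaternion [x, y, z, w].
In Python, from rig import robot, camera, camera_info gives the robot as it stands.
- The arm moves only by the shell command python3 -m inch 'ROWS' [FORCE]. ROWS is JSON, a list that holds one entry, the list of rows, each a list of 5 numbers: the shift along the tool's x, y, z in cm, then the turn about the tool's x in rad, then the opening, from 0 (shut) to 1 (fully open). A call has 1 to 8 rows; each row shifts and turns the pose as measured when the row begins, along the tool's axes as they then stand; what a row does not reach is not made up. A row lasts 1/12 s, in which the tool goes at most 41.7 mm and 7.16 degrees, less where a joint would pass 70% of its speed; a pose out of reach is approached as far as the arm can. A call with a gripper value outside its range is refused whole. The fingers move at their own pace and stop on an object; FORCE is the grip in N (left out, the last holds). Time passes only in rows, so rows that do not move let the fingers close. It gives the time, the measured TCP pose, the force and the opening at its end, in the units of the state.
- robot.get_obs(): the state, without advancing time (a new reading comes with each control period).
- camera(name): name is "scene" or "top" or "wrist"; returns the picture (384x512x3 uint8, red, green, blue); there is no depth.
- camera_info(name): a dict with "camera_matrix" (3x3 intrinsics, pixels), "rvec" (rotation vector, rad) and "tvec" (3), from world to camera coordinates, as OpenCV has them. Camera axes: x right, y down, z forward; pixel columns grow to the right and rows downward; lengths in m; the calibration is good to about 2 mm. A picture is of the moment at which its call begins: read the wrist's pose just before it. camera_info takes no time and is no camera call; for the wrist camera it gives the pose at the moment of the call.
- robot.hand_in(): hands the job in, once; it reports no verdict.
The state is a dict: "time": time; "q": joint angles; "joint_velocities": joint speeds; "joint_torque": joint torques, N m; "position": TCP position; "tool_rot": TCP orientation; "ft_force": force on the tool from outside, world axes, zero at the start; "moment": the same for the moment, N m; "grip_width": finger opening in m.
Only numpy, scipy, OpenCV 4.12 (cv2) and the standard library are available. Lean on these libraries where they do the work, as an engineer would, in place of code of your own. Each camera call takes 0.05 s, during which the arm holds its last target. There are 200 camera calls.

## Working session

There is one attempt and no reset: what is moved stays moved. The work goes in short steps, Python scripts to look and compute and a shell command to move; the robot and the scene stay as the last step left them, time stands still between calls to the robot, and variables do not carry over. Pictures are saved under pics/ and viewed, about 8 in all and at most 12, crops included, and the job is handed in when it is done.

```bash
mkdir -p pics; python3 - <<'E'
from rig import robot,camera,camera_info
import cv2,numpy as np
o=robot.get_obs();print(o['time'],o['position'],o['tool_rot'],o['grip_width'])
ims=[]
for n in['scene','top']:
    im=camera(n)[:,:,::-1];cv2.imwrite(f'pics/{n}0.png',im)
    i=camera_info(n);print(n,i)
E
ls
```

```text
0.0 [0.19849287 0.59189374 0.23256279] [ 0.11326173  0.69811006 -0.11470879  0.69760735] 0.08734749314506068
scene {'camera_matrix': array([[478.36426749,   0.        , 247.95623567],
       [  0.        , 478.36426749, 192.19901834],
       [  0.        ,   0.        ,   1.        ]]), 'rvec': array([ 0.72119202,  2.83803955, -0.74253282]), 'tvec': array([ 0.36294953, -0.17489859,  1.25515115])}
top {'camera_matrix': array([[404.46612321,   0.        , 255.17477444],
       [  0.        , 404.46612321, 192.92065765],
       [  0.        ,   0.        ,   1.        ]]), 'rvec': array([ 2.11062284, -2.16588601,  0.16665698]), 'tvec': array([0.03889556, 0.44700581, 1.07649779])}
pics
```

View pics/scene0.png

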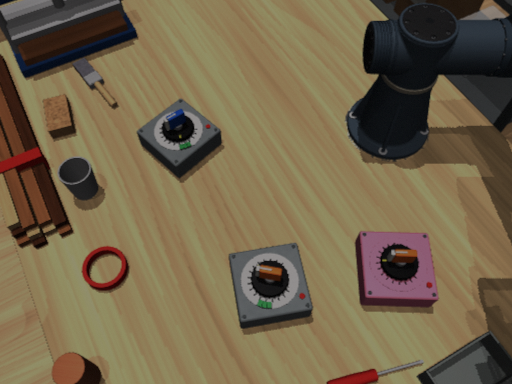

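View pics/top0.png

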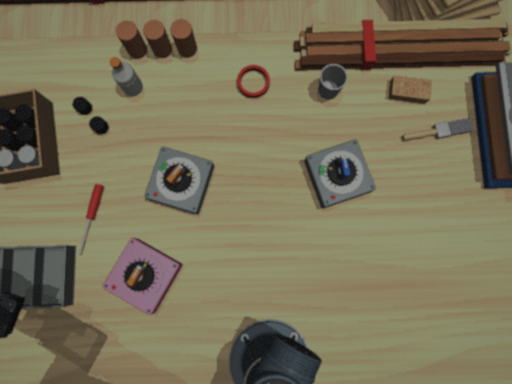

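The scene view shows the grey box with the orange knob at about (268,272), a pink look-alike box, also with an orange knob, at (402,256), and the blue-knob grey box at (178,118). In the top view these are at (178,175), (138,275) and (345,165). The candidates are the orange knobs on the grey box and the pink box, and the grey one fits the description. I'll check it in a close crop.

```bash
python3 - <<'E'
import cv2,numpy as np
a=cv2.imread('pics/top0.png')[140:220,140:220];b=cv2.imread('pics/scene0.png')[240:330,225:315]
f=lambda x:cv2.resize(x,(400,400),interpolation=cv2.INTER_CUBIC)
cv2.imwrite('pics/crop0.png',np.hstack([f(a),f(b)]))
E
cat > h.py <<'E'
import cv2,numpy as np
from rig import robot,camera,camera_info
def cam(i):
    R=cv2.Rodrigues(np.array(i['rvec'],float))[0];return i['camera_matrix'],R,np.array(i['tvec'],float)
def ray(i,p):
    K,R,t=cam(i);d=R.T@np.linalg.inv(K)@[p[0],p[1],1.];return -R.T@t,d
def plane(i,p,z):
    c,d=ray(i,p);return c+d*(z-c[2])/d[2]
def tri(L):
    A=0;b=0
    for i,p in L:
        c,d=ray(i,p);d=d/np.linalg.norm(d);M=np.eye(3)-np.outer(d,d);A=A+M;b=b+M@c
    return np.linalg.solve(A,b)
E
python3 - <<'E'
from h import *
for n,p in[('top',(178,174)),('scene',(268,270))]:print(n,plane(camera_info(n),p,.11))
print(tri([(camera_info('top'),(178,174)),(camera_info('scene'),(268,270))]))
E
```

```text
top [0.4906925  0.22537007 0.11      ]
scene [0.49251628 0.2310872  0.11      ]
[0.49160971 0.22775938 0.10148843]
```

View pics/crop0.png

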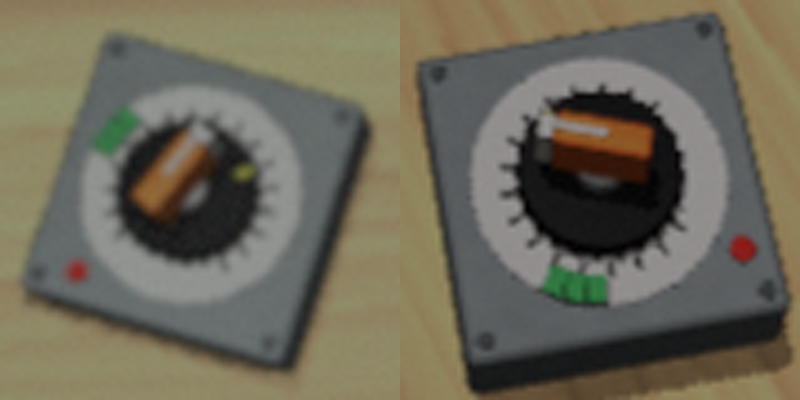

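The crop confirms it: grey box, orange bar, nose pointing up-right in the top view, green tab up-left, yellow mark on the right. Next I'll move above it and measure with the wrist camera.

```bash
cat >> h.py <<'E'
from scipy.spatial.transform import Rotation as Ro
def delta(target):
    o=robot.get_obs();R=Ro.from_quat(o['tool_rot']).as_matrix()
    print('t',o['time'],'p',o['position'].round(4),'w',round(o['grip_width'],4),'F',np.round(o['ft_force'],1),'q6',round(o['q'][5],3))
    print(R.round(3)); y=R[:,1];print('y-axis angle',np.degrees(np.arctan2(y[1],y[0])).round(1))
    print('delta tool cm',(R.T@(np.array(target)-o['position'])*100).round(2))
E
python3 - <<'E'
from h import *
delta([.49,.227,.26])
E
```

```text
t 0.1 p [0.1985 0.5919 0.2326] w 0.0871 F [-0.7  0.4 -0.5] q6 -0.178
[[-0.001  0.318  0.948]
 [-0.002  0.948 -0.318]
 [-1.    -0.002 -0.   ]]
y-axis angle 71.4
delta tool cm [ -2.7  -25.33  39.24]
```

```bash
python3 -m inch '[[[-0.4,-2.1,3.2,0,1],[-0.4,-2.1,3.2,0,1],[-0.4,-2.1,3.2,0,1],[-0.4,-2.1,3.2,0,1],[-0.4,-2.1,3.2,0,1],[-0.4,-2.1,3.2,0,1],[-0.4,-2.1,3.2,0,1],[0,-2.1,3.2,0,1]]]'; python3 - <<'E'
from h import *
delta([.49,.227,.26])
E
```

```text
time: 0.77
position: [0.3885, 0.3478, 0.2569]
tool_rot: [0.107, 0.701, -0.11, 0.697]
ft_force: [1.2, 1.2, 0.1]
grip_width: 0.087
t 0.7667 p [0.3885 0.3478 0.2569] w 0.087 F [1.2 1.2 0.1] q6 -0.748
[[-0.007  0.303  0.953]
 [-0.003  0.953 -0.303]
 [-1.    -0.005 -0.005]]
y-axis angle 72.4
delta tool cm [-0.34 -8.43 13.33]
```

```bash
python3 -m inch '[[[-0.1,-2.1,3.2,0.08,1],[-0.1,-2.1,3.2,0.08,1],[-0.1,-2.1,3.2,0.08,1],[0,-2,3,0.08,1],[0,0,0,0,1]]]'; python3 - <<'E'
from h import *
delta([.49,.227,.26])
i=camera_info('wrist');K,R,t=cam(i);print('cam',-R.T@t,R[2])
print(cv2.projectPoints(np.array([[.4916,.2278,.11]]),np.array(i['rvec']),np.array(i['tvec']),K,None)[0])
cv2.imwrite('pics/w1.png',camera('wrist')[:,:,::-1])
E
```

```text
time: 1.18
position: [0.4756, 0.2083, 0.2592]
tool_rot: [0.223, 0.671, -0.228, 0.669]
ft_force: [0.1, 0.0, 0.1]
grip_width: 0.087
t 1.1833 p [0.4756 0.2083 0.2592] w 0.087 F [0.1 0.  0.1] q6 -0.719
[[-0.004  0.605  0.796]
 [-0.006  0.796 -0.605]
 [-1.    -0.007  0.   ]]
y-axis angle 52.8
delta tool cm [-0.1   2.37  0.02]
cam [0.41476567 0.25465694 0.41037962] [ 0.21945204 -0.17519    -0.95976521]
[[[279.85235771 179.96748309]]]
```

View pics/w1.png

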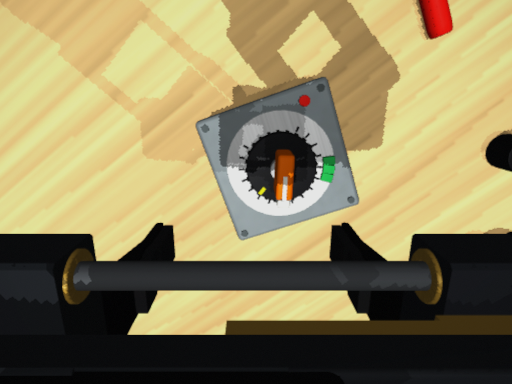

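The wrist view shows the knob at about (284,175) with its nose pointing down in the image, the green tab at (328,168) and the yellow mark at (262,190). I'll shift for a second view and then triangulate.

```bash
python3 - <<'E'
from h import *
import pickle
pickle.dump(camera_info('wrist'),open('w1.pkl','wb'))
E
python3 -m inch '[[[0,2.3,-1,0,1],[0,1,-1,0,1],[0,0,0,0,1],[0,0,0,0,1]]]'; cat > det.py <<'E'
from h import *
def blob(m,c,r=70,k=None):
    n,l,s,ce=cv2.connectedComponentsWithStats(m.astype(np.uint8))
    best=[j for j in range(1,n) if np.hypot(*(ce[j]-c))<r and s[j,4]>8]
    if not best: return None
    j=max(best,key=lambda j:s[j,4]); return ce[j],s[j,4],l==j
def det(im,i):
    c=cv2.projectPoints(np.array([[.4916,.2278,.1]]),np.array(i['rvec']),np.array(i['tvec']),i['camera_matrix'],None)[0].ravel()
    H,S,V=[x.astype(int) for x in cv2.split(cv2.cvtColor(im,cv2.COLOR_BGR2HSV))]
    yy,xx=np.mgrid[:384,:512];near=np.hypot(xx-c[0],yy-c[1])<75
    g=blob(near&(H>50)&(H<80)&(S>120),c); y=blob(near&(H>24)&(H<36)&(S>150)&(np.hypot(xx-c[0],yy-c[1])<40),c,45)
    o=blob(near&(H>3)&(H<17)&(S>150)&(V>60)&(np.hypot(xx-c[0],yy-c[1])<40),c)
    d=blob(near&(V>105)&(S<60),c)
    out={'c':c,'green':g,'yel':y,'or':o}
    if d is not None:
        pts=cv2.convexHull(np.argwhere(d[2])[:,::-1].astype(np.int32)); out['dial']=cv2.fitEllipse(pts)
    return out
E
python3 - <<'E'
from det import *
import pickle
i2=camera_info('wrist');im=camera('wrist')[:,:,::-1].copy();cv2.imwrite('pics/w2.png',im);pickle.dump(i2,open('w2.pkl','wb'))
v=[]
for k in(1,2):
    im=cv2.imread(f'pics/w{k}.png');i=pickle.load(open(f'w{k}.pkl','rb'));D=det(im,i);c=D['c'].astype(int)
    for n in('green','yel','or'):print(k,n,D[n] and D[n][:2])
    print(D.get('dial'))
    v.append(cv2.resize(im[c[1]-45:c[1]+55,c[0]-60:c[0]+60] ,(480,400),interpolation=cv2.INTER_NEAREST)[:, 40:440]);print('crop org',c-[60,45])
cv2.imwrite('pics/crop12.png',np.hstack(v))
E
```

```text
time: 1.57
position: [0.4759, 0.2504, 0.2575]
tool_rot: [0.223, 0.674, -0.227, 0.667]
ft_force: [-0.9, 0.1, 0.0]
grip_width: 0.0868
1 green (array([327.93950178, 168.27046263]), np.int32(281))
1 yel (array([261.65, 190.5 ]), np.int32(40))
1 or (array([283.79652605, 172.68114144]), np.int32(806))
((278.7074890136719, 176.61367797851562), (135.28050231933594, 148.583251953125), 83.35243225097656)
crop org [218 135]
2 green (array([297.12867647, 191.91911765]), np.int32(272))
2 yel (array([231.46153846, 213.76923077]), np.int32(39))
2 or (array([249.81590909, 193.52954545]), np.int32(440))
((248.0060577392578, 197.9248504638672), (137.29364013671875, 147.52914428710938), 119.56034851074219)
crop org [185 157]
```

View pics/crop12.png

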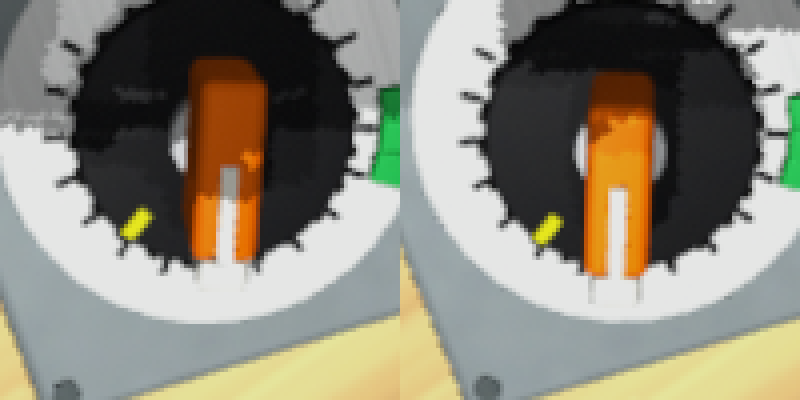

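The crops show the bar's top face with its white stripe running from the middle of the bar to the nose. The stripe runs from (285.5,177) to (284.5,200.5) in view 1 and from (249.5,204.5) to (248.8,226) in view 2.

```bash
python3 - <<'E'
from h import *
import pickle
I=[pickle.load(open(f'w{k}.pkl','rb')) for k in(1,2)]
P={'in':((285.5,177),(249.5,204.5)),'front':((284.5,200.5),(248.8,226)),'green':((327.9,168.3),(297.1,191.9)),'yel':((261.65,190.5),(231.5,213.8)),'dial':((278.7,176.6),(248,197.9))}
Z={'in':.122,'front':.122,'green':.066,'yel':.076,'dial':.06}
Q={}
for n,p in P.items():
    pl=[plane(i,x,Z[n]) for i,x in zip(I,p)];Q[n]=np.mean(pl,0);print(n,'tri',tri(list(zip(I,p))).round(4),'plane',[x[:2].round(4) for x in pl])
rear=plane(I[1],(250.5,180.9),.122);d=Q['front']-rear
a=lambda v:np.degrees(np.arctan2(v[1],v[0])).round(1)
print('len',np.linalg.norm(d),'mid',(Q['front']+rear)/2,'ang bar',a(d),'stripe',a(Q['front']-Q['in']))
for nm,c in(('dial',Q['dial']),('mid',(Q['front']+rear)/2)):
    for n in('green','yel'):print(nm,n,a(Q[n]-c),np.linalg.norm((Q[n]-c)[:2]).round(4))
    print('front',a(Q['front']-c))
c=(Q['dial']+(Q['front']+rear)/2)/2;delta([c[0],c[1],.1])
E
```

```text
in tri [0.484  0.2384 0.14  ] plane [array([0.4877, 0.2372]), array([0.4896, 0.2345])]
front tri [0.5011 0.225  0.1382] plane [array([0.5059, 0.2231]), array([0.5066, 0.2206])]
green tri [0.5169 0.2754 0.0857] plane [array([0.5221, 0.2766]), array([0.5241, 0.2741])]
yel tri [0.4924 0.2075 0.0952] plane [array([0.4962, 0.2045]), array([0.498 , 0.2019])]
dial tri [0.4931 0.2291 0.082 ] plane [array([0.4986, 0.2272]), array([0.498 , 0.2246])]
len 0.04405352360887952 mid [0.48897462 0.23553043 0.122     ] ang bar -38.3 stripe -38.4
dial green 63.4 0.0553
dial yel -93.1 0.0227
front -26.9
mid green 49.4 0.0524
mid yel -75.9 0.0333
front -38.3
t 1.6167 p [0.4755 0.2504 0.2574] w 0.0868 F [-0.4  0.3 -0.4] q6 -0.647
[[-0.012  0.603  0.798]
 [-0.003  0.798 -0.603]
 [-1.    -0.009 -0.008]]
y-axis angle 52.9
delta tool cm [15.73 -0.32  2.76]
```

```bash
python3 - <<'E'
from h import *
import pickle
I=pickle.load(open('w1.pkl','rb'));I2=pickle.load(open('w2.pkl','rb'))
for J in(I,I2):K,R,t=cam(J);print('cam',-R.T@t)
# box corners, dark screws in view 1; refine by darkest centroid in small window
im=cv2.imread('pics/w1.png');g=255-cv2.cvtColor(im,cv2.COLOR_BGR2GRAY).astype(float)
def ref(p):
    x,y=p;w=g[y-6:y+7,x-6:x+7];w=np.clip(w-np.percentile(w,75),0,None);yy,xx=np.mgrid[y-6:y+7,x-6:x+7];return (w*xx).sum()/w.sum(),(w*yy).sum()/w.sum()
S=[ref(p) for p in((205,128),(321,88),(351,199),(245,233))];print(np.round(S,1))
X=np.array([plane(I,s,.06) for s in S]);c=X.mean(0);print('sides',np.linalg.norm(X-np.roll(X,1,0),axis=1),'c',c)
a=lambda v:np.degrees(np.arctan2(v[1],v[0])).round(1)
for n,p,z in(('green',(327.9,168.3),.066),('yel',(261.65,190.5),.076),('front',(284.5,200.5),.122),('stripe in',(285.5,177),.122)):
    q=plane(I,p,z);print(n,q,a(q-c),np.linalg.norm((q-c)[:2]))
# static cams
for n,q in(('top','pics/top0.png'),('scene','pics/scene0.png')):
    im=cv2.imread(q);H,Sx,V=[x.astype(int) for x in cv2.split(cv2.cvtColor(im,cv2.COLOR_BGR2HSV))];J=camera_info(n)
    x0,y0,x1,y1=(140,140,220,220) if n=='top' else(225,240,315,330)
    m=(H>50)&(H<85)&(Sx>80);m[:y0]=0;m[y1:]=0;m[:,:x0]=0;m[:,x1:]=0;yy,xx=np.nonzero(m)
    print(n,'green',xx.mean(),yy.mean(),len(xx),plane(J,(xx.mean(),yy.mean()),.066))
E
```

```text
cam [0.41348696 0.25634547 0.41046797]
cam [0.41599173 0.29623254 0.40925749]
[[204.9 128.1]
 [320.4  87. ]
 [350.4 198.8]
 [244.1 232.7]]
sides [0.12979898 0.12990185 0.12967347 0.13008387] c [0.48810684 0.23630586 0.06      ]
green [0.52214433 0.27655043 0.066     ] 49.8 0.052708409858969754
yel [0.4961987  0.20451636 0.076     ] -75.7 0.032803204211788096
front [0.50586521 0.22310997 0.122     ] -36.6 0.02212444961013675
stripe in [0.4876693  0.23720766 0.122     ] 115.9 0.0010023477606338933
top green 162.675 165.85 40 [0.52361633 0.2754338  0.066     ]
scene green 263.79761904761904 303.95238095238096 84 [0.52601719 0.27588528 0.066     ]
```

The box screws give the axis at about (0.489,0.235) and the green tab at about 49°. The nose is at about -38°, so the turn is roughly 86°, slightly more than the stated range. View 1's pose was still settling, and with its pose from before the picture the two views agree to about 1 mm. I'll go down to just above the bar and look again.

```bash
python3 -m inch '[[[2.5,-0.2,1,0.02,1],[2.5,-0.2,1,0,1],[2.5,0,0,0,0.7],[2,0,0,0,0.7],[0,0,0,0,0.7],[0,0,0,0,0.7]]]'; python3 - <<'E'
from det import *
import pickle
delta([.4892,.235,.10])
i=camera_info('wrist');im=camera('wrist')[:,:,::-1].copy();cv2.imwrite('pics/w3.png',im);pickle.dump(i,open('w3.pkl','wb'))
K,R,t=cam(i);print('cam',-R.T@t)
print(cv2.projectPoints(np.array([[.4892,.235,.122]]),np.array(i['rvec']),np.array(i['tvec']),K,None)[0])
E
```

```text
time: 2.12
position: [0.4868, 0.2357, 0.1614]
tool_rot: [0.227, 0.671, -0.231, 0.667]
ft_force: [-0.1, -0.0, 0.7]
grip_width: 0.0682
t 2.1167 p [0.4868 0.2357 0.1614] w 0.0682 F [-0.1 -0.   0.7] q6 -0.666
[[-0.008  0.613  0.79 ]
 [-0.002  0.79  -0.613]
 [-1.    -0.007 -0.005]]
y-axis angle 52.2
delta tool cm [6.13 0.14 0.26]
cam [0.42706622 0.28221461 0.31294273]
[[[255.15719308 224.80863632]]]
```

View pics/w3.png

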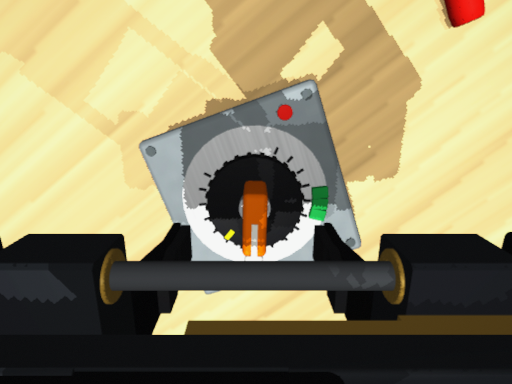

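The knob bar sits between the fingers, with the stripe's inner end at (255,225), matching the prediction, and the green tab at (319,203). I'll check the height from views 2 and 3.

```bash
python3 - <<'E'
from det import *
import pickle
I=[pickle.load(open(f'w{k}.pkl','rb')) for k in(2,3)]
print('in',tri([(I[0],(249.5,204.5)),(I[1],(255,225))]),'front',tri([(I[0],(248.8,226)),(I[1],(254.5,247.5))]))
im=cv2.imread('pics/w3.png');D=det(im,I[1]);g=D['green'];print(g[:2],D['yel'][:2],plane(I[1],g[0],.066),tri([(I[0],(297.1,191.9)),(I[1],g[0])]))
f=plane(I[1],(254.5,247.5),.122);n=plane(I[1],(255,225),.122);print(f,n,np.degrees(np.arctan2(*(f-n)[1::-1])))
E
```

```text
in [0.49109946 0.23329689 0.11617081] front [0.53074114 0.20151708 0.04666525]
(array([316.36904762, 205.83630952]), np.int32(336)) (array([229.15942029, 234.17391304]), np.int32(69)) [0.52482191 0.27095172 0.066     ] [0.52517975 0.2724188  0.063971  ]
[0.5016336  0.22485536 0.122     ] [0.48924293 0.23483889 0.122     ] -38.859438389117216
```

```bash
python3 -m inch '[[[1.6,0.1,0.25,0,0.5],[1.6,0,0.1,0,0.5],[1.5,0,0,0,0.5],[1.2,0,0,0,0.5],[0.2,0,0,0,0.5],[0,0,0,0,0.5]]]'; python3 - <<'E'
from h import *
delta([.4892,.235,.10])
E
```

```text
time: 2.67
position: [0.4957, 0.2366, 0.1082]
tool_rot: [0.23, 0.666, -0.226, 0.672]
ft_force: [0.7, -0.2, 0.6]
grip_width: 0.0439
t 2.6667 p [0.4957 0.2366 0.1082] w 0.0439 F [ 0.7 -0.2  0.6] q6 -0.671
[[ 0.01   0.611  0.792]
 [ 0.002  0.792 -0.611]
 [-1.     0.007  0.006]]
y-axis angle 52.4
delta tool cm [ 0.81 -0.53 -0.42]
```

```bash
python3 -m inch '[[[0.5,-0.3,-0.3,0,0.5],[0.3,-0.2,-0.1,0,0.5],[0,0,0,0,0.5],[0,0,0,0,0.5]]]'; python3 - <<'E'
from h import *
delta([.4892,.235,.10])
E
```

```text
time: 3.0
position: [0.4911, 0.2359, 0.1036]
tool_rot: [0.231, 0.664, -0.225, 0.675]
ft_force: [0.6, -0.7, -0.1]
grip_width: 0.0436
t 3.0 p [0.4911 0.2359 0.1036] w 0.0436 F [ 0.6 -0.7 -0.1] q6 -0.671
[[ 0.016  0.61   0.792]
 [ 0.004  0.792 -0.61 ]
 [-1.     0.013  0.011]]
y-axis angle 52.4
delta tool cm [ 0.35 -0.19 -0.1 ]
```

```bash
python3 -m inch '[[[0.3,-0.15,-0.1,0,0.5],[0,0,0,0,0.3],[0,0,0,0,0.15],[0,0,0,0,0.15],[0,0,0,0,0.15],[0,0,0,0,0.15]]]' 10; python3 - <<'E'
from h import *
delta([.4892,.235,.10])
E
```

```text
time: 3.5
position: [0.49, 0.2354, 0.1014]
tool_rot: [0.231, 0.664, -0.224, 0.675]
ft_force: [0.5, -0.4, 0.3]
grip_width: 0.0187
t 3.5 p [0.49   0.2354 0.1014] w 0.0187 F [ 0.5 -0.4  0.3] q6 -0.672
[[ 0.019  0.61   0.792]
 [ 0.004  0.792 -0.61 ]
 [-1.     0.015  0.012]]
y-axis angle 52.4
delta tool cm [ 0.14 -0.08 -0.04]
```

```bash
python3 -m inch '[[[0,0,0,0,0],[0,0,0,0,0],[0,0,0,0,0],[0,0,0,0,0]]]' 15; python3 - <<'E'
from h import *
delta([.4892,.235,.10]);print(robot.get_obs()['moment'])
E
```

```text
time: 3.83
position: [0.4896, 0.2351, 0.1014]
tool_rot: [0.231, 0.664, -0.225, 0.675]
ft_force: [-0.1, -1.0, -0.3]
grip_width: 0.0158
t 3.8333 p [0.4896 0.2351 0.1014] w 0.0158 F [-0.1 -1.  -0.3] q6 -0.672
[[ 0.018  0.609  0.793]
 [ 0.003  0.793 -0.61 ]
 [-1.     0.013  0.012]]
y-axis angle 52.4
delta tool cm [ 0.14 -0.03 -0.03]
[-0.13471604  0.06574412  0.0127421 ]
```

```bash
python3 -m inch '[[[0,0,0,-0.08,0],[0,0,0,-0.1,0],[0,0,0,-0.1,0],[0,0,0,-0.1,0],[0,0,0,-0.1,0],[0,0,0,-0.1,0],[0,0,0,-0.05,0],[0,0,0,0,0]]]'; python3 - <<'E'
from h import *
delta([.4892,.235,.10]);print(robot.get_obs()['moment'])
cv2.imwrite('pics/w4.png',camera('wrist')[:,:,::-1])
E
```

```text
time: 4.5
position: [0.4894, 0.2347, 0.1014]
tool_rot: [-0.0, 0.701, 0.002, 0.713]
ft_force: [-0.2, -0.5, 1.6]
grip_width: 0.0158
t 4.5 p [0.4894 0.2347 0.1014] w 0.0158 F [-0.2 -0.5  1.6] q6 -1.332
[[ 0.017 -0.003  1.   ]
 [ 0.003  1.     0.003]
 [-1.     0.003  0.017]]
y-axis angle 90.2
delta tool cm [ 0.14  0.03 -0.03]
[-0.10434749  0.17606399  0.00112729]
```

View pics/w4.png

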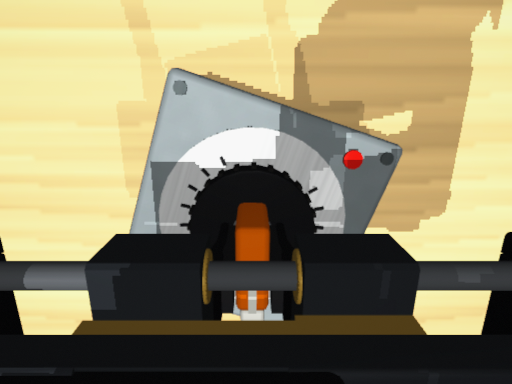

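The bar follows at (252,255), still aligned with the tool, and the tool has turned 38°. I'll continue to a tool-y angle of about 138°.

```bash
python3 -m inch '[[[0,0,0,-0.08,0],[0,0,0,-0.11,0],[0,0,0,-0.12,0],[0,0,0,-0.12,0],[0,0,0,-0.12,0],[0,0,0,-0.12,0],[0,0,0,-0.12,0],[0,0,0,0,0]]]'; python3 - <<'E'
from h import *
delta([.4892,.235,.10]);print(robot.get_obs()['moment'])
E
```

```text
time: 5.22
position: [0.4896, 0.2343, 0.1014]
tool_rot: [-0.281, 0.644, 0.279, 0.655]
ft_force: [0.0, -1.5, 1.0]
grip_width: 0.0161
t 5.2167 p [0.4896 0.2343 0.1014] w 0.0161 F [ 0.  -1.5  1. ] q6 -2.144
[[ 0.016 -0.727  0.687]
 [ 0.004  0.687  0.727]
 [-1.    -0.009  0.014]]
y-axis angle 136.6
delta tool cm [0.14 0.07 0.02]
[0.14640132 0.25755232 0.04895291]
```

```bash
python3 -m inch '[[[0,0,0,0,0.4],[0,0,0,0,0.4],[0,0,0,0,0.4],[0,0,0,0,0.4],[-1.5,0,0,0,0.4],[-3,0,0,0,0.4],[-3.5,0,0,0,0.4],[-3.5,0,0,0,0.4]]]'; python3 -m inch '[[[-3,0,-1,0,0.4],[0,0,-2,0,0.4],[0,0,0,0,0.4],[0,0,0,0,0.4]]]'; python3 - <<'E'
from h import *
import pickle
delta([.4892,.235,.10])
i=camera_info('wrist');pickle.dump(i,open('w5.pkl','wb'));im=camera('wrist')[:,:,::-1].copy();cv2.imwrite('pics/w5.png',im)
cv2.imwrite('pics/top5.png',camera('top')[:,:,::-1])
print(cv2.projectPoints(np.array([[.4892,.235,.122]]),np.array(i['rvec']),np.array(i['tvec']),i['camera_matrix'],None)[0])
E
```

```text
time: 5.88
position: [0.4827, 0.2329, 0.2116]
tool_rot: [-0.274, 0.653, 0.275, 0.651]
ft_force: [0.6, 0.2, -0.5]
grip_width: 0.0343
time: 6.22
position: [0.4665, 0.2128, 0.252]
tool_rot: [-0.274, 0.646, 0.272, 0.658]
ft_force: [0.4, 0.6, 0.4]
grip_width: 0.0348
t 6.2167 p [0.4665 0.2128 0.252 ] w 0.0348 F [0.4 0.6 0.4] q6 -2.155
[[ 0.016 -0.712  0.702]
 [ 0.004  0.702  0.712]
 [-1.    -0.009  0.015]]
y-axis angle 135.4
delta tool cm [15.24  0.07  2.96]
[[[253.19830545 215.99897036]]]
```

View pics/w5.png

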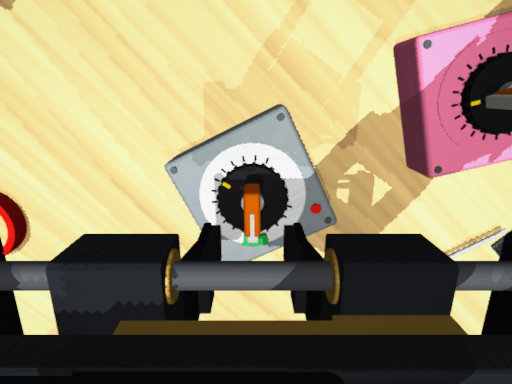

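The nose now points down at the green tab at about (256,240), and the yellow mark is at (226,185). I'll back off for an unobstructed measurement.

```bash
python3 -m inch '[[[0,0,-2.5,0,0.4],[0,0,-2.5,0,0.4],[0,0,0,0,0.4],[0,0,0,0,0.4],[0,0,0,0,0.4]]]'; python3 - <<'E'
from det import *
import pickle
i=camera_info('wrist');pickle.dump(i,open('w6.pkl','wb'));im=camera('wrist')[:,:,::-1].copy();cv2.imwrite('pics/w6.png',im)
cv2.imwrite('pics/top6.png',camera('top')[:,:,::-1])
D=det(im,i);print(D['c'],D['green'] and D['green'][:2],D['yel'] and D['yel'][:2])
c=D['c'].astype(int);x,y=max(c[0]-65,0),max(c[1]-65,0);print(x,y)
A=cv2.resize(im[y:y+130,x:x+130],(400,400),interpolation=cv2.INTER_NEAREST)
t0,t6=[cv2.resize(cv2.imread(p)[135:210,300:375],(200,200)) for p in('pics/top0.png','pics/top6.png')]
T=cv2.resize(cv2.imread('pics/top6.png')[140:220,140:220],(400,400))
cv2.imwrite('pics/crop6.png',np.hstack([A,np.vstack([t0,t6]),T[:, :200]]))
E
```

```text
time: 6.73
position: [0.4308, 0.178, 0.2455]
tool_rot: [-0.273, 0.649, 0.274, 0.655]
ft_force: [0.3, -0.1, -0.4]
grip_width: 0.0349
[244.75312835 253.44087386] None (array([224.52, 231.64]), np.int32(25))
179 188
```

View pics/crop6.png

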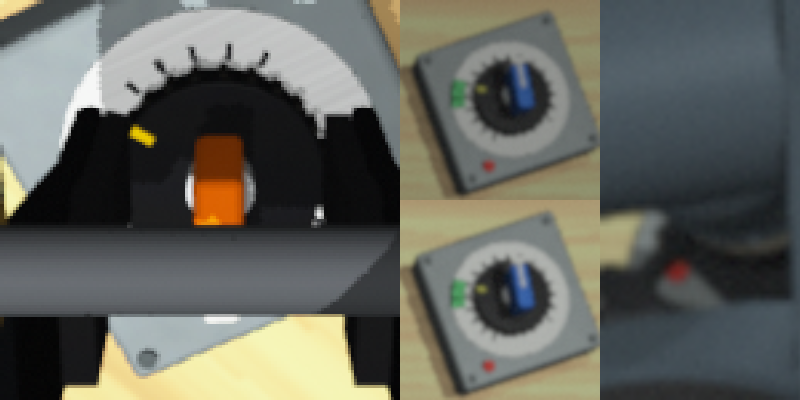

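That was the wrong direction: the arm now hides the knob. The blue controller looks unchanged. I'll move forward, where the view is clear.

```bash
python3 -m inch '[[[-0.4,0,3,0,0.4],[-0.4,0,3,0,0.4],[-0.4,0,3,0,0.4],[0,0,2.5,0,0.4],[0,0,0,0,0.4],[0,0,0,0,0.4],[0,0,0,0,0.4]]]'; python3 - <<'E'
from det import *
import pickle
i=camera_info('wrist');pickle.dump(i,open('w7.pkl','wb'));im=camera('wrist')[:,:,::-1].copy();cv2.imwrite('pics/w7.png',im)
D=det(im,i);print(D['c'],D['green'] and D['green'][:2],D['yel'] and D['yel'][:2])
c=D['c'].astype(int);x,y=max(c[0]-75,0),max(c[1]-75,0);print(x,y)
cv2.imwrite('pics/crop7.png',cv2.resize(im[y:y+150,x:x+150],(600,600),interpolation=cv2.INTER_NEAREST))
E
```

```text
time: 7.42
position: [0.5174, 0.2676, 0.2557]
tool_rot: [-0.273, 0.649, 0.275, 0.654]
ft_force: [0.5, 0.2, -0.6]
grip_width: 0.0345
[242.89189299 130.29177582] (array([252.00701754, 178.07368421]), np.int32(285)) (array([221.2 , 113.62]), np.int32(50))
167 55
```

View pics/crop7.png

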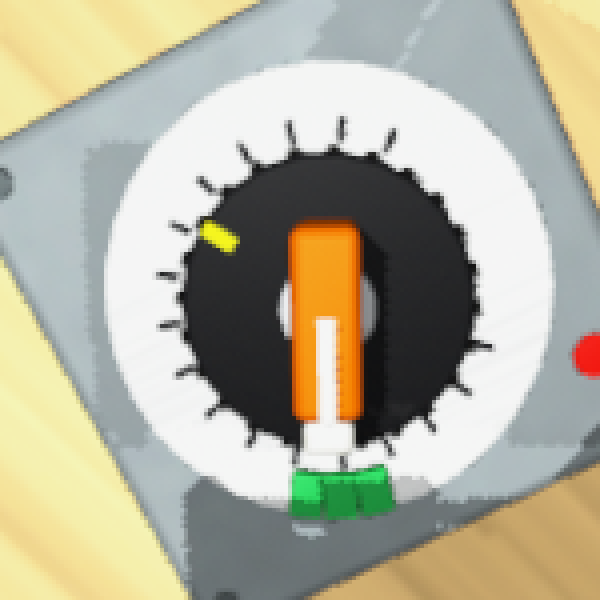

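```bash
python3 - <<'E'
from det import *
import pickle
a=lambda v:np.degrees(np.arctan2(v[1],v[0])).round(1)
i=pickle.load(open('w7.pkl','rb'));f=lambda u,v:(167+u/4,55+v/4)
c=np.mean([plane(i,f(*p),.06) for p in((105,285),(552,285),(329,60),(329,510))],0)
g=plane(i,(252,178.07),.066);y=plane(i,(221.2,113.62),.076);n0=plane(i,f(325,228),.122);n1=plane(i,f(326,418),.122)
print('c',c,'green',a(g-c),np.linalg.norm((g-c)[:2]),'yel',a(y-c),np.linalg.norm((y-c)[:2]),'nose',a(n1-n0),np.linalg.norm(n1-n0))
t=[]
for k in(0,6):
    im=cv2.imread(f'pics/top{k}.png')[140:205,305:375];H,S,V=cv2.split(cv2.cvtColor(im,cv2.COLOR_BGR2HSV))
    m=((H>100)&(H<130)&(S>140)).astype(np.uint8);M=cv2.moments(m,True);print('blue',k,M['m00'],M['m10']/M['m00'],M['m01']/M['m00'],np.degrees(.5*np.arctan2(2*M['mu11'],M['mu20']-M['mu02'])))
E
```

```text
c [0.48861304 0.23263559 0.06      ] green 48.8 0.05435106100654434 yel -73.3 0.0320623511200386 nose 45.7 0.041857041284100074
blue 0 103.0 39.75728155339806 29.524271844660195 75.46860988637053
blue 6 103.0 39.601941747572816 29.398058252427184 78.12384176406154
```

```bash
python3 -c "
from rig import robot;print(robot.hand_in())"
```

```text
the job is handed in; nothing more can be done
None
```

I turned the orange knob on the grey controller about 84° anticlockwise, and its white nose now points at the green tab. I gripped it across the bar at 15 N, let go, backed off and handed in at about 7.5 s.

- **Nose and tab:** in the last clear wrist view the nose stands at 45.7° and the tab's middle at 48.8°. That is 3° off, against the 15° allowed.
- **Black ring:** the yellow mark reads -73.3°, against about -75.8° at the start. The 2.5° difference is close to my measuring error and well under the 12° allowed.
- **Blue knob:** the top view shows it unchanged. Its outline moved less than 0.2 px, and its angle read 75° before and 78° after on a blob of about 100 pixels, which is within noise.
- **Robot:** it ended about 13 cm above the knob, touching nothing.

**Checks that disagreed:**
- The turn I measured was about 86°, more than the stated 30–75°. I went by the pictures, and the last view confirms the pointing.
- The first two-view height check read about 2 cm too high because the arm was still settling. A repeat with a third view put the stripe's inner end at 0.116 m (0.122 m expected) and the tab at 0.064 m (0.066 m expected). The same check at the nose end of the stripe gave a meaningless height (0.047 m) from a bad pixel pick, so I left it out.

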